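# Clamp the mitred frame corner in its jig

## Task

The mitred picture-frame corner lies in its jig with the clamp open. Push the steel clamp strap round over the corner until it comes up against its stop, and only then push the cam lever on it right down flat, so that the rubber pad presses on the frame corner. Nothing needs to be picked up: do not lift or shift the frame corner, and leave the other things on the bench where they are.

Things in the scene. Friction and masses are not known exactly. Their poses are not given: they have to be found in the camera images.
- jig: the fixed jig: a plywood plate 220 x 220 x 15 mm with two low wooden fences (tops 29 mm above the bench). Origin at the centre of its underside, on the bench; z up. The steel clamp post stands at jig (75, 0) mm; jig -x points from the post across the frame corner, roughly towards the robot. A thin stop pin (8 mm) beside the post marks where the strap stops.
- strap (a joint): turn of the clamp strap about the vertical post, rad: 0 = fully over the frame corner, against its stop, strap pointing along jig -x; grows as it is swung out, clockwise seen from above, so at 1.57 it points along jig +y; limit 1.9. It stays where it is left; turning it takes about 0.2 N m.
- strap_pivot (a point): point on the post's vertical axis at the strap's mid-height, 71 mm above the bench. The strap is a straight level steel bar 22 mm wide and 18 mm high (from 62 to 80 mm above the bench) that reaches 162 mm from this axis; no part of the strap or its pivot rises above 82 mm except the lever and its 32 mm wide fork.
- strap_tab (a point): point on the strap's centre line and at its mid-height, 145 mm from the post's axis, 17 mm from its free end: a good place to push its side. The cam lever does not reach out here.
- lever (a joint): turn of the cam lever on the strap, rad: 0 = standing 75 degrees above the strap, leaning towards the post; 1.309 = lying level along the strap, pointing at the post (fully down, its limit). It turns in the vertical plane through the strap, stays where it is left, and takes about 0.3 N m. It drives the rubber pad under the strap down by 7 mm in all; the pad clears the frame corner by 6 mm when the lever stands at 0 and presses on it when the lever is fully down.
- lever_hinge (a point): the lever's hinge axis, level and square to the strap, 94 mm above the bench, 70 mm from the post's axis along the strap, held in a fork 32 mm wide whose top is 96 mm above the bench.
- lever_tip (a point): centre line of the lever, 84 mm from its hinge (the lever's end is at 86 mm). The lever is a flat steel bar 18 mm wide (24 mm over the last 24 mm) and 9 mm thick. The face to push is the one away from the post, which becomes the top face when down.
- corner: the loose frame corner, an L of dark moulding with gilt beads: two legs 35 mm wide and 26 mm high, 128 mm long from the mitre's centre, at 45 degrees either side of jig -x, lying on the plate, its top 41 to 47 mm above the bench. Origin on its underside at the mitre's centre, which is the jig's centre; the strap's pad comes down within 6 mm of there. Must not shift.
- tin: small flat round tin, 44 mm across, 26 mm high, on the plate between the frame's legs, its top 41 mm above the bench; origin under its centre. Bystander.
- cork: cork sanding block 90 x 50 x 30 mm on the bench beside the jig, on the side from which the strap comes; origin under its centre. Bystander.
- jar: amber glass jar, 60 mm across, 85 mm high, on the other side of the jig; origin under its centre. Bystander.
- offcut: straight piece of gilt moulding 110 x 35 x 27 mm lying on the bench; origin under its centre. Bystander.
- brush: hand brush lying on the bench. Bystander.
- pot: open white ceramic pot, 72 mm across the rim, 80 mm high; origin under its centre. Bystander.
- screwdriver: screwdriver lying on the bench. Bystander.
Things that resemble listed ones, but are neither listed nor needed, are in the scene too. Of the things shaped like the corner, the brass one is meant.

How it is judged:
By the outcome, as a careful person would: the job done as asked, in the order asked, and still so for the second after the job is handed in, with the robot touching nothing.
It also fails if it takes over 51 s, if anything falls off the work surface, if the arm or the gripper's body presses on something with over 40 N, if the wrist force passes 120 N, or if a joint passes its speed limit or range.

## Robot

A 6-joint arm with a two-finger parallel gripper is mounted at the origin on the work surface. World frame = base frame: x ahead of the robot, y to its left, z up, the work surface at z = 0. Lengths are in m, angles in degrees, forces in N, time in s.
With the tool pointing down it reaches from about 0.375 to 0.9 m from the base axis. Payload 3.1 kg.
Tool frame: the origin (TCP) lies on the centre line of the jaws, within the pads' length; the fingertips stand 17 mm ahead of it and the grasp point (between the pads) lies 2 mm behind it; y points along the fingers, x is the direction in which the jaws open and shut, and the axes are right-handed (so a half turn about y gives the same grasp; the last joint's range is limited). The gripper opens to 87 mm and grips with 3 to 60 N. Pads are 19 mm wide; open, the fingers measure 117 mm over their backs; the gripper's body (75 mm by 190 mm) begins 51 mm behind the grasp point.
Start: joints at [52.913, 30.224, 82.088, -0, 67.689, -10.227], TCP at [0.282, 0.558, 0.209] pointing down, gripper open.
Joint ranges: [-176.69, 176.69], [-43.24, 126.21], [12.49, 139.97], [-82, 262], [0, 151.66], [-163.58, 163.58]. Speed limits (degrees/s): [159.86, 159.86, 180, 180, 180, 180].

## Interface

Orientations are given as a 3x3 rotation matrix whose columns are the frame's x, y, z axes.
In Python, from rig import read_state, capture, camera_info, hand_in, trace, tip_of gives the robot as it stands.
- The arm moves only by the tool jog_arm, never from a script. Its argument "steps" is a list of rows, each an object with "fingers": the opening in per cent of the stroke, from 0 (shut) to 100 (fully open); "delta_pos": the shift along the world's x, y, z in mm, a list of three; "turn": the turn about the world's z in degrees. A call has 1 to 20 rows; each row is the pose to reach, as a shift and turn from the pose commanded when the call began; what a row does not reach only later rows make up. A row lasts 1/12 s, in which the tool goes at most 41.7 mm and 7.16 degrees, less where a joint would pass 70% of its speed; a pose out of reach is approached as far as the arm can. A call with a gripper value outside its range is refused whole. The fingers move at their own pace and stop on an object; the grip force is fixed at half the most. Time passes only in rows, so rows that repeat a pose let the fingers close. It gives the time, the measured TCP pose, the force and the opening at its end, in the units of the state.
- read_state(): the state, without advancing time (a new reading comes with each control period).
- capture(name): name is "side" or "top"; returns the picture (384x512x3 uint8, red, green, blue); there is no depth.
- camera_info(name): a dict with "fov_y" (degrees; the focal length in pixels is half the picture's height over the tangent of half this angle, whatever the lens; pixels are square), "cx", "cy" (the principal point, pixels), "view" (4x4, takes a point from world to camera coordinates). Camera axes: x right, y down, z forward; pixel columns grow to the right and rows downward; lengths in m; the calibration is good to about 2 mm. A picture is of the moment at which its call begins. camera_info takes no time and is no camera call.
- hand_in(): hands the job in, once; it reports no verdict.
Trained networks look in the newest picture that a camera, given by its name, has taken for a name from the list of things; names that differ only in an ending like _2 or _b are one class to them, and where a whole thing is asked for, a point or a joint stands for the part that bears it (a point fixed in the world has none). Each returns a list of dicts, best first, with "confidence" (0 to 1); they miss things now and then, are a little off and sometimes report something else, mostly with a low value. They report only what shows in the picture. A call takes as long as a camera call. They do not tell look-alikes from the thing itself.
- trace(target, camera): "mask" (384x512 bool, what is visible of it).
- tip_of(target, camera): "position" ([x, y, z] in m, in world coordinates, good to about 4 mm: a listed point, or the origin of a listed thing).
The state is a dict: "time_s": time; "joint_positions": joint angles; "qvel": joint speeds; "tau": joint torques, N m; "position": TCP position; "tcp_rot": TCP orientation; "force": force on the tool from outside, world axes, zero at the start; "moment": the same for the moment, N m; "opening": opening from 0.0 (shut) to 1.0 (fully open).
Only numpy, scipy, OpenCV 4.12 (cv2) and the standard library are available. Lean on these libraries where they do the work, as an engineer would, in place of code of your own. Each camera call takes 0.05 s, during which the arm holds its last target.

## Working session

There is one attempt and no reset: what is moved stays moved. The work goes in short steps, Python scripts to look and compute and a tool call to move; the robot and the scene stay as the last step left them, time stands still between calls to the robot, and variables do not carry over. Pictures are saved under pics/ and viewed, and the job is handed in when it is done.

Besides the shell and the picture viewer there is one more tool, called after "Emit:" in YAML: its name, and indented under it one key for each argument. jog_arm: Moves the arm, as the interface text tells. Its arguments: {"type":"object","properties":{"steps":{"type":"array","items":{"type":"object","properties":{"fingers":{"type":"number"},"delta_pos":{"type":"array","items":{"type":"number"}},"turn":{"type":"number"}}}}},"required":["steps"]}

```bash
mkdir -p pics; python3 - <<'E'
from rig import *
import cv2
for n in ("side","top"):
    im=capture(n); cv2.imwrite(f"pics/{n}0.png",im[:,:,::-1])
    ci=camera_info(n); print(n,ci)
s=read_state(); print(s['time_s'],s['position'],s['tcp_rot'],s['force'])
for t in ("strap_pivot","strap_tab","lever_hinge","lever_tip","corner","jig"):
    for n in ("side","top"):
        print(t,n,[(round(d['confidence'],2),[round(float(v)*1000) for v in d['position']]) for d in tip_of(t,n)])
print(read_state()['time_s'])
E
```

```text
side {'fov_y': 53.153659668712, 'cx': 255.377003141067, 'cy': 192.59164458424715, 'view': array([[ 0.91840629, -0.39540865, -0.01348659, -0.39868092],
       [-0.30469106, -0.68513173, -0.66163273,  0.2011386 ],
       [ 0.25237521,  0.61175691, -0.74970677,  1.09597401],
       [ 0.        ,  0.        ,  0.        ,  1.        ]])}
top {'fov_y': 47.122544207668966, 'cx': 249.22706079322023, 'cy': 188.1748170232057, 'view': array([[-2.11861474e-02, -9.99774592e-01, -1.38266901e-03,
         5.54646997e-03],
       [-9.77335686e-01,  2.10019726e-02, -2.10651072e-01,
         4.69392843e-01],
       [ 2.10632629e-01, -3.11155290e-03, -9.77560338e-01,
         1.50180913e+00],
       [ 0.00000000e+00,  0.00000000e+00,  0.00000000e+00,
         1.00000000e+00]])}
0.1 [0.28193484 0.55701321 0.20814925] [[ 4.51806314e-01 -1.19489347e-03 -8.92115254e-01]
 [ 8.92113858e-01 -1.61376116e-03  4.51807769e-01]
 [-1.97952310e-03 -9.99997984e-01  3.36873537e-04]] [-0.49142874  0.42159984  0.62339028]
strap_pivot side [(0.94, [577, 30, 69])]
strap_pivot top [(0.82, [581, 32, 72]), (0.73, [501, 45, 1])]
strap_tab side [(0.6, [563, 181, 72]), (0.56, [433, 447, -1]), (0.38, [501, 41, 17])]
strap_tab top [(0.63, [563, 183, 71])]
lever_hinge side [(0.64, [576, 99, 96])]
lever_hinge top [(0.97, [573, 103, 97]), (0.36, [636, 422, -2])]
lever_tip side []
lever_tip top [(0.5, [573, 73, 172])]
corner side [(0.85, [505, 40, 17]), (0.81, [228, -201, 1]), (0.76, [283, 296, 1])]
corner top [(0.91, [226, -203, -5]), (0.69, [278, 295, 3]), (0.63, [565, -454, -1]), (0.59, [501, 42, 16]), (0.38, [362, -434, -1])]
jig side [(0.83, [500, 44, 1])]
jig top [(0.81, [501, 43, 0]), (0.28, [366, -436, 2])]
0.7
```

View pics/side0.png

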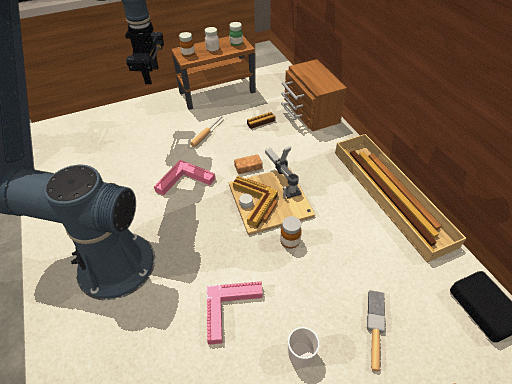

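View pics/top0.png

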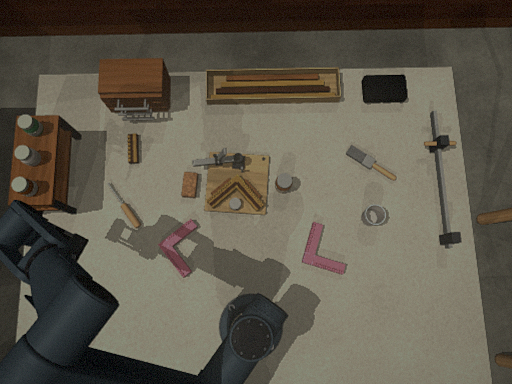

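```bash
python3 - <<'E'
import cv2
a=cv2.imread("pics/top0.png")
cv2.imwrite("pics/top0c.png",cv2.resize(a[80:240,130:330],None,fx=3.7,fy=3.7,interpolation=cv2.INTER_CUBIC))
a=cv2.imread("pics/side0.png")
cv2.imwrite("pics/side0c.png",cv2.resize(a[110:270,170:370],None,fx=3.7,fy=3.7,interpolation=cv2.INTER_CUBIC))
E
```

```text
(no output)
```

View pics/top0c.png

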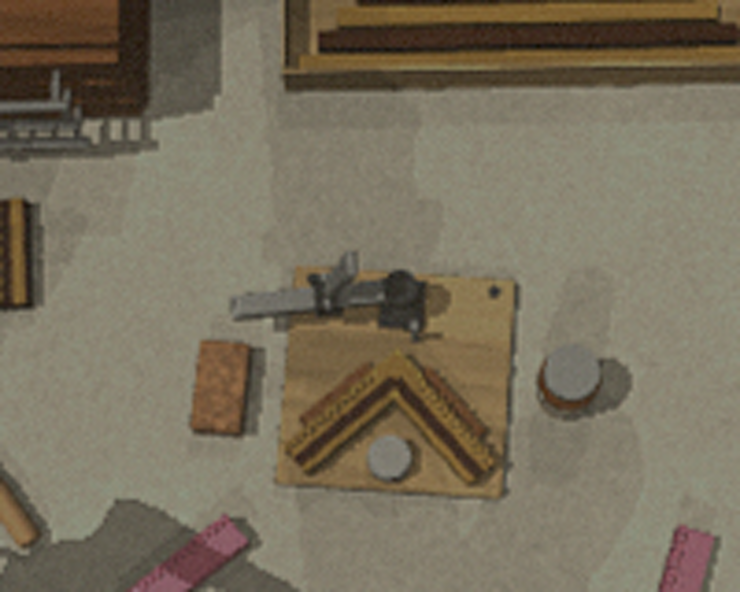

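View pics/side0c.png

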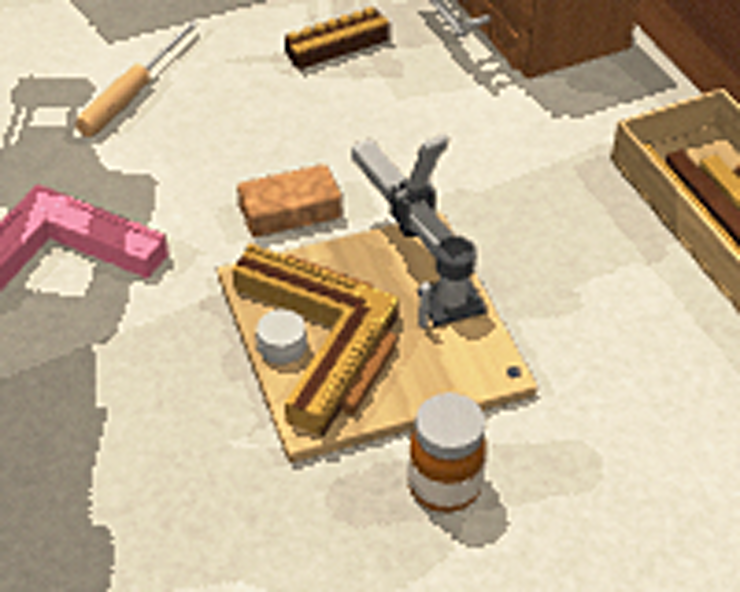

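The top picture shows the gilt corner in the jig at about (237,192). The pink corners at about (180,248) and (322,250) are the look-alikes, and the one in the jig is the brass/gilt one that's meant, as the crop confirms. The strap points left (+y) from the post at (238,158), and the lever stands up. Next I refine the jig yaw and the strap direction.

```bash
cat > h.py <<'E'
import numpy as np, cv2
from rig import *
def bp(n,uv,z):
    c=camera_info(n); f=192/np.tan(np.radians(c['fov_y']/2)); V=c['view']; R=V[:3,:3]; o=-R.T@V[:3,3]
    uv=np.atleast_2d(np.array(uv,float)); d=np.c_[(uv[:,0]-c['cx'])/f,(uv[:,1]-c['cy'])/f,np.ones(len(uv))]@R
    return o+d*((z-o[2])/d[:,2])[:,None]
def pr(n,P):
    c=camera_info(n); f=192/np.tan(np.radians(c['fov_y']/2)); V=c['view']; p=np.atleast_2d(P)@V[:3,:3].T+V[:3,3]
    return np.c_[f*p[:,0]/p[:,2]+c['cx'],f*p[:,1]/p[:,2]+c['cy']]
E
python3 - <<'E'
from h import *
np.set_printoptions(precision=1,suppress=True)
k=lambda p,x0,y0:[(x0+u/3.7,y0+v/3.7) for u,v in p]
t=bp("top",k([(297,267),(517,282),(503,495),(277,483)],130,80),.015)*1000
s=bp("side",k([(450,216),(537,388),(294,460),(219,270)],170,110),.015)*1000
for c in (t,s):
    print(c,c.mean(0))
    print(np.degrees([np.arctan2(*(c[b]-c[a])[1::-1]) for a,b in ((3,0),(2,1),(1,0),(2,3))]),[np.linalg.norm(c[i]-c[i-1]) for i in range(4)])
for n in("top","side"):
    capture(n)
    for tg in ("jig","corner","strap_tab","tin","jar","cork","lever_tip","strap_pivot"):
        print(n,tg,[(round(d['confidence'],2),np.round(d['position'],3)) for d in tip_of(tg,n)][:2])
# strap mask direction
m=trace("strap","top")
print([(d['confidence'],d['mask'].sum()) for d in m])
o=capture("top")[:,:,::-1].copy()
if m: o[m[0]['mask']]=(0,0,255)
cv2.imwrite("pics/tm.png",cv2.resize(o[80:240,130:330],None,fx=3.7,fy=3.7))
E
```

```text
[[615.2 135.5  15. ]
 [595.1 -82.2  15. ]
 [382.4 -62.1  15. ]
 [398.7 155.4  15. ]] [497.9  36.6  15. ]
[-5.2 -5.4 84.7 85.7] [np.float64(217.38909939259347), np.float64(218.66856756933552), np.float64(213.6029177679375), np.float64(218.11047579785236)]
[[622.9 123.4  15. ]
 [597.4 -86.8  15. ]
 [384.1 -72.3  15. ]
 [402.7 146.7  15. ]] [501.8  27.8  15. ]
[-6.  -3.9 83.1 85.2] [np.float64(221.46424948718584), np.float64(211.6748803485982), np.float64(213.80719718898936), np.float64(219.73446804891265)]
top jig [(0.84, array([ 0.5,  0. , -0. ]))]
top corner [(0.71, array([0.3, 0.3, 0. ])), (0.62, array([0.5, 0. , 0. ]))]
top strap_tab [(0.65, array([0.6, 0.2, 0.1])), (0.43, array([ 0.6, -0.5, -0. ]))]
top tin [(0.61, array([0.4, 0. , 0. ]))]
top jar [(0.84, array([ 0.5, -0.1, -0. ]))]
top cork [(0.92, array([0.5, 0.2, 0. ]))]
top lever_tip [(0.64, array([0.6, 0.1, 0.2]))]
top strap_pivot [(0.59, array([0.6, 0. , 0.1]))]
side jig [(0.95, array([ 0.5,  0. , -0. ])), (0.58, array([0.4, 0. , 0. ]))]
side corner [(0.85, array([0.5, 0. , 0. ])), (0.75, array([ 0.2, -0.2, -0. ]))]
side strap_tab [(0.58, array([0.6, 0.2, 0.1]))]
side tin [(0.6, array([0.4, 0.1, 0. ]))]
side jar [(0.62, array([ 0.5, -0.1,  0. ]))]
side cork [(0.67, array([ 0.5,  0.2, -0. ])), (0.33, array([ 0.6,  0.4, -0. ]))]
side lever_tip [(0.67, array([0.6, 0.1, 0.2]))]
side strap_pivot [(0.64, array([0.6, 0. , 0.1]))]
[(0.68, np.int64(450))]
```

```bash
python3 - <<'E'
from h import *
im={n:cv2.imread(f"pics/{n}0.png") for n in("top","side")}
J=lambda c,yaw,p:(np.array([[np.cos(yaw),-np.sin(yaw),0],[np.sin(yaw),np.cos(yaw),0],[0,0,1]])@np.array(p,float).T).T+np.array([*c,0])
for tag,c,yaw,sa in (("A",(.502,.042),np.radians(-6),np.radians(96)),):
  outs=[]
  for n,(x0,y0) in (("top",(130,80)),("side",(170,110))):
    o=cv2.resize(im[n][y0:y0+160,x0:x0+200],None,fx=3.7,fy=3.7,interpolation=cv2.INTER_CUBIC)
    q=lambda P:((pr(n,P)+.5-[x0,y0])*3.7).astype(int)
    pl=J(c,yaw,[(.11,.11,.015),(.11,-.11,.015),(-.11,-.11,.015),(-.11,.11,.015)])
    cv2.polylines(o,[q(pl)],True,(0,0,255),1)
    piv=J(c,yaw,[(.075,0,0.08)])[0]; d=np.array([np.cos(sa),np.sin(sa),0]); e=np.array([-d[1],d[0],0])*.011
    st=[piv+e,piv+e+.162*d,piv-e+.162*d,piv-e]
    cv2.polylines(o,[q(st)],True,(255,0,0),1)
    hg=piv+.07*d; hg[2]=.094; tip=hg-.084*np.cos(np.radians(75))*d+[0,0,.084*np.sin(np.radians(75))]
    cv2.polylines(o,[q([hg,tip])],False,(0,255,0),1)
    cv2.imwrite(f"pics/ov_{tag}_{n}.png",o); 
E
```

```text
(no output)
```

View pics/ov_A_top.png

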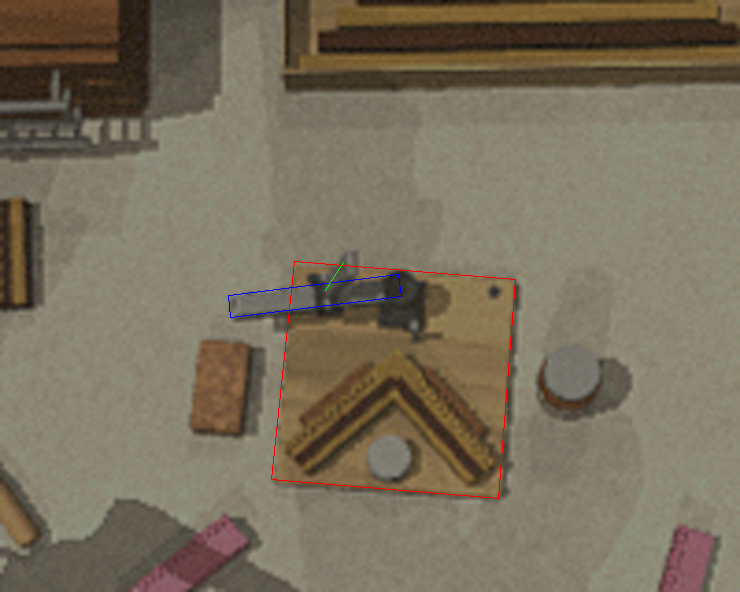

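View pics/ov_A_side.png

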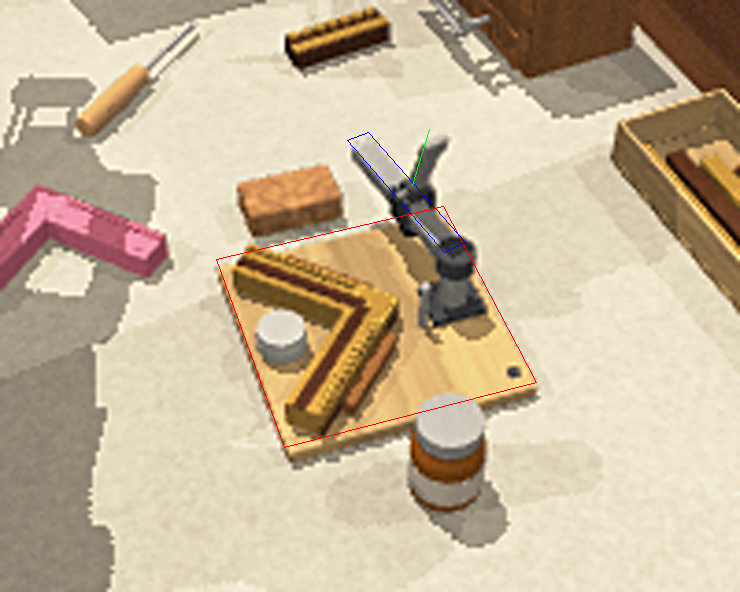

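Emit:
jog_arm:
  steps:
    - {"fingers":0,"delta_pos":[82,-93,0],"turn":-14}
    - {"fingers":0,"delta_pos":[164,-186,0],"turn":-28}
    - {"fingers":0,"delta_pos":[329,-372,0],"turn":-57}
    - {"fingers":0,"delta_pos":[329,-372,0],"turn":-57}
    - {"fingers":0,"delta_pos":[329,-372,0],"turn":-57}
    - {"fingers":0,"delta_pos":[329,-372,0],"turn":-57}
    - {"fingers":0,"delta_pos":[329,-372,0],"turn":-57}
    - {"fingers":0,"delta_pos":[329,-372,0],"turn":-57}
    - {"fingers":0,"delta_pos":[329,-372,0],"turn":-57}
    - {"fingers":0,"delta_pos":[329,-372,0],"turn":-57}
    - {"fingers":0,"delta_pos":[329,-372,0],"turn":-57}
    - {"fingers":0,"delta_pos":[329,-372,0],"turn":-57}
    - {"fingers":0,"delta_pos":[329,-372,0],"turn":-57}
    - {"fingers":0,"delta_pos":[329,-372,0],"turn":-57}
    - {"fingers":0,"delta_pos":[329,-372,0],"turn":-57}
    - {"fingers":0,"delta_pos":[329,-372,0],"turn":-57}
    - {"fingers":0,"delta_pos":[329,-372,0],"turn":-57}
    - {"fingers":0,"delta_pos":[329,-372,0],"turn":-57}

```text
time_s: 3.2
position: [0.6104, 0.1869, 0.2092]
tcp_rot: [[0.994, -0.0, -0.109], [0.109, 0.0, 0.994], [-0.0, -1.0, 0.0]]
force: [0.3, -0.1, 0.3]
opening: 0.006
```

```bash
python3 - <<'E'
from h import *
for n in("top","side"):
    cv2.imwrite(f"pics/{n}1.png",cv2.resize(capture(n)[:,:,::-1][60:260,120:380],None,fx=3,fy=3,interpolation=cv2.INTER_CUBIC))
E
```

```text
(no output)
```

View pics/side1.png

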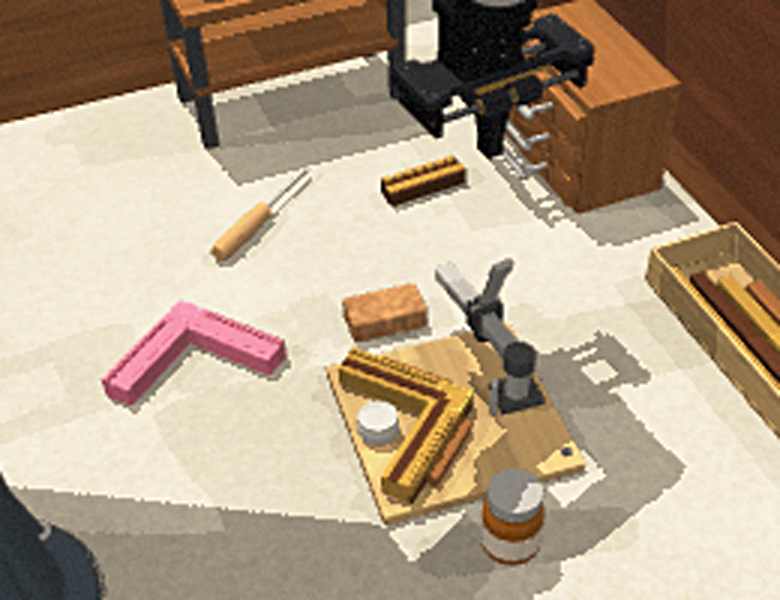

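View pics/top1.png

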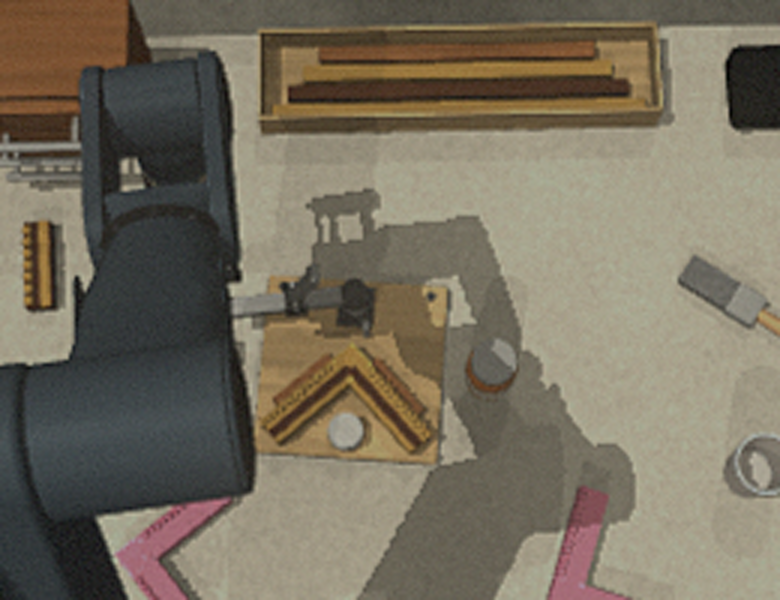

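```bash
python3 - <<'E'
from h import *
print(bp("top",[(172,113),(172,120),(168,60),(168,100)],.1),bp("top",[(168,60),(168,100)],.2))
E
```

```text
[[0.73663511 0.2632092  0.1       ]
 [0.71039958 0.26279587 0.1       ]
 [0.9418201  0.28098744 0.1       ]
 [0.78616741 0.27823751 0.1       ]] [[0.88733605 0.26185803 0.2       ]
 [0.74229367 0.25929555 0.2       ]]
```

Emit:
jog_arm:
  steps:
    - {"fingers":0,"delta_pos":[0,-3,-40],"turn":0}
    - {"fingers":0,"delta_pos":[0,-3,-80],"turn":0}
    - {"fingers":0,"delta_pos":[0,-3,-115],"turn":0}
    - {"fingers":0,"delta_pos":[0,-3,-134],"turn":0}
    - {"fingers":0,"delta_pos":[0,-3,-134],"turn":0}
    - {"fingers":0,"delta_pos":[0,-3,-134],"turn":0}

```text
time_s: 3.8
position: [0.6106, 0.1829, 0.0742]
tcp_rot: [[0.994, -0.002, -0.108], [0.108, -0.0, 0.994], [-0.002, -1.0, 0.0]]
force: [0.0, 1.3, 0.8]
opening: 0.004
```

```bash
python3 - <<'E'
from h import *
cv2.imwrite(f"pics/side2.png",cv2.resize(capture("side")[:,:,::-1][60:260,120:380],None,fx=3,fy=3,interpolation=cv2.INTER_CUBIC))
print(read_state()['position'],read_state()['force'])
# plan arc
piv=np.array([.5758,.0335]); 
for sa in range(96,180,6):
    a=np.radians(sa); d=np.array([np.cos(a),np.sin(a)]); nrm=np.array([d[1],-d[0]])
    print(sa,np.round((piv+.148*d+.026*nrm)*1000), 'rel',np.round((piv+.148*d+.026*nrm)*1000-[610.4,183.9]))
E
```

```text
[0.61212084 0.18301852 0.07587716] [-0.2820514  -0.50433523  0.39515756]
96 [586. 183.] rel [-24.  -0.]
102 [570. 184.] rel [-40.  -0.]
108 [555. 182.] rel [-56.  -2.]
114 [539. 179.] rel [-71.  -5.]
120 [524. 175.] rel [-86.  -9.]
126 [510. 169.] rel [-101.  -15.]
132 [496. 161.] rel [-114.  -23.]
138 [483. 152.] rel [-127.  -32.]
144 [471. 142.] rel [-139.  -42.]
150 [461. 130.] rel [-150.  -54.]
156 [451. 117.] rel [-159.  -66.]
162 [443. 104.] rel [-167.  -80.]
168 [436.  90.] rel [-174.  -94.]
174 [431.  75.] rel [-179. -109.]
```

View pics/side2.png

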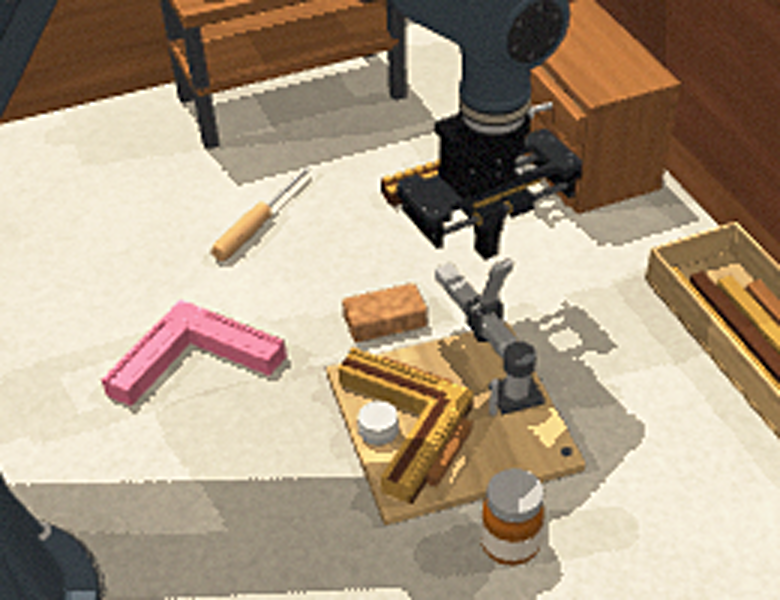

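Emit:
jog_arm:
  steps:
    - {"fingers":0,"delta_pos":[-14,0,0],"turn":0}
    - {"fingers":0,"delta_pos":[-24,0,0],"turn":0}
    - {"fingers":0,"delta_pos":[-32,0,0],"turn":3}
    - {"fingers":0,"delta_pos":[-40,0,0],"turn":6}
    - {"fingers":0,"delta_pos":[-48,-1,0],"turn":9}
    - {"fingers":0,"delta_pos":[-56,-2,0],"turn":12}
    - {"fingers":0,"delta_pos":[-64,-3,0],"turn":15}
    - {"fingers":0,"delta_pos":[-71,-5,0],"turn":18}
    - {"fingers":0,"delta_pos":[-71,-5,0],"turn":18}

```text
time_s: 4.6
position: [0.5405, 0.1778, 0.0776]
tcp_rot: [[0.912, 0.003, -0.41], [0.41, 0.0, 0.912], [0.003, -1.0, -0.001]]
force: [0.3, -0.7, -1.0]
opening: 0.006
```

```bash
python3 - <<'E'
from h import *
cv2.imwrite(f"pics/side3.png",cv2.resize(capture("side")[:,:,::-1][60:260,120:380],None,fx=3,fy=3,interpolation=cv2.INTER_CUBIC))
print(read_state()['position'],read_state()['force'])
E
```

```text
[0.54160215 0.17789876 0.07743041] [-0.53038994  0.96035046  0.37884227]
```

View pics/side3.png

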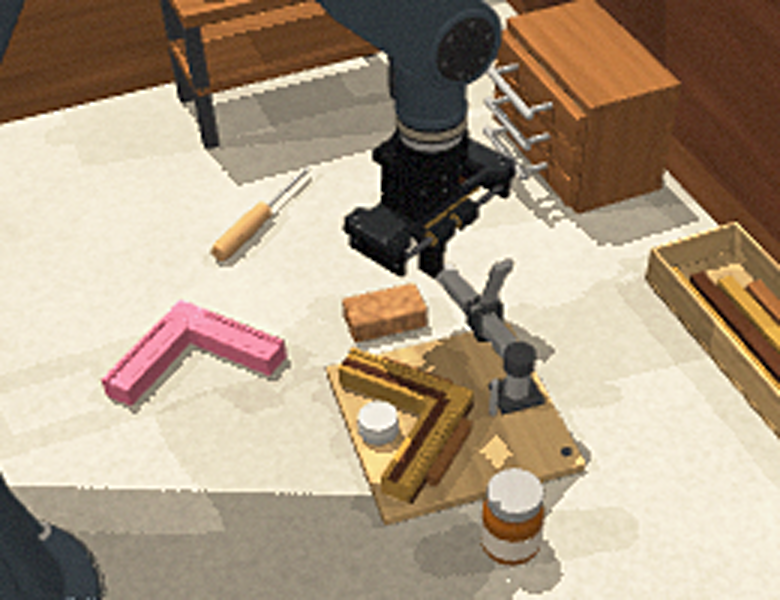

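```bash
python3 - <<'E'
from h import *
s=read_state(); p=s['position']; 
im=capture("side")[:,:,::-1]
o=cv2.resize(im[100:220,200:340],None,fx=5.5,fy=5.5,interpolation=cv2.INTER_CUBIC)
def dot(P,col):
    u=(pr("side",P)[0]+.5-[200,100])*5.5; cv2.circle(o,tuple(int(v) for v in u),4,col,-1); print(P,u/5.5+[200,100])
dot(p,(0,0,255)); dot(p-[0,0,.017],(0,255,0))
for t,c in (("strap_tab",(255,0,0)),("strap_pivot",(255,255,0)),("lever_hinge",(255,0,255))):
    for n in("side",):
        r=tip_of(t,n); print(t,[(round(d['confidence'],2),(d['position']*1000).round() if hasattr(d['position'],'round') else d['position']) for d in r])
        if r: dot(np.array(r[0]['position']),c)
cv2.imwrite("pics/side4.png",o)
E
```

```text
[0.54160215 0.17789876 0.07743041] [264.05367775 152.12372187]
[0.54160215 0.17789876 0.06043041] [264.04116674 155.85702393]
strap_tab [(0.96, [0.562, 0.1782, 0.0683])]
[0.562  0.1782 0.0683] [269.52746993 152.39606908]
strap_pivot [(0.84, [0.5768, 0.0312, 0.0666])]
[0.5768 0.0312 0.0666] [293.22725958 180.39605794]
lever_hinge [(0.57, [0.5746, 0.0995, 0.0918])]
[0.5746 0.0995 0.0918] [283.40980606 161.07931928]
```

View pics/side4.png

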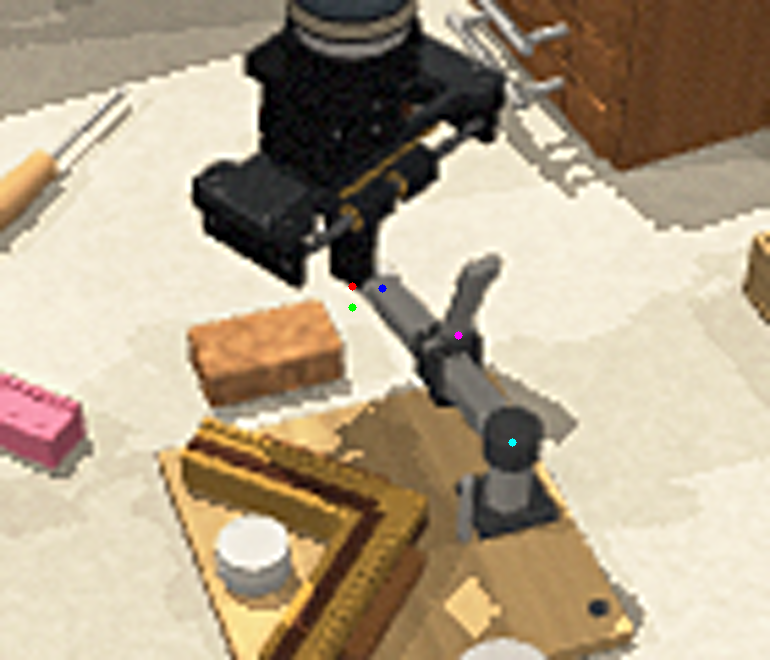

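```bash
python3 - <<'E'
from h import *
s=read_state(); print(s['position'],s['joint_positions'],s['time_s'])
im=capture("top")[:,:,::-1]
cv2.imwrite("pics/top4.png",cv2.resize(im[90:230,110:310],None,fx=3.9,fy=3.9,interpolation=cv2.INTER_CUBIC))
P=s['position'];print((pr("top",[P,P-[0,0,.017]])+.5-[110,90])*3.9)
im=capture("side")[:,:,::-1]
cv2.imwrite("pics/side4b.png",cv2.resize(im[120:180,230:310],None,fx=10,fy=10,interpolation=cv2.INTER_NEAREST))
E
```

```text
[0.54184089 0.17776999 0.07601773] [ 6.93944292e+00  3.66200006e+01  9.65367748e+01  5.87280839e-04
  4.66798227e+01 -1.71554493e+01] 4.85
[[340.17706515 304.10940367]
 [342.38747969 308.91814187]]
```

View pics/top4.png

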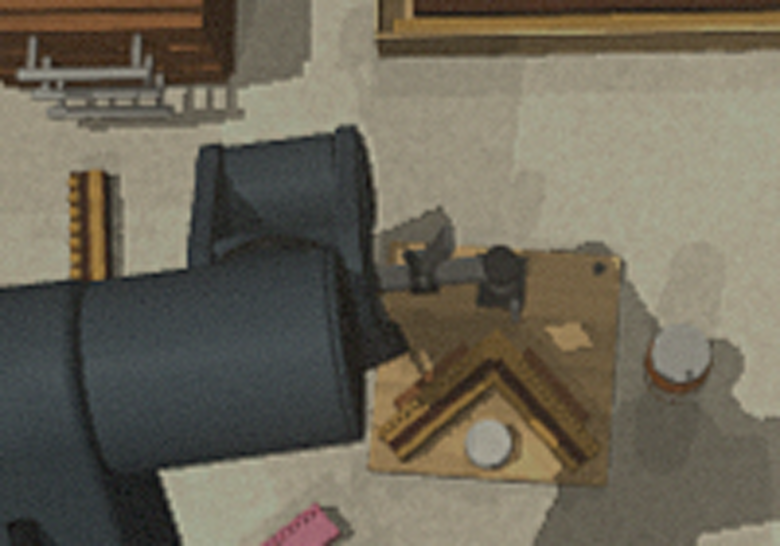

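View pics/side4b.png

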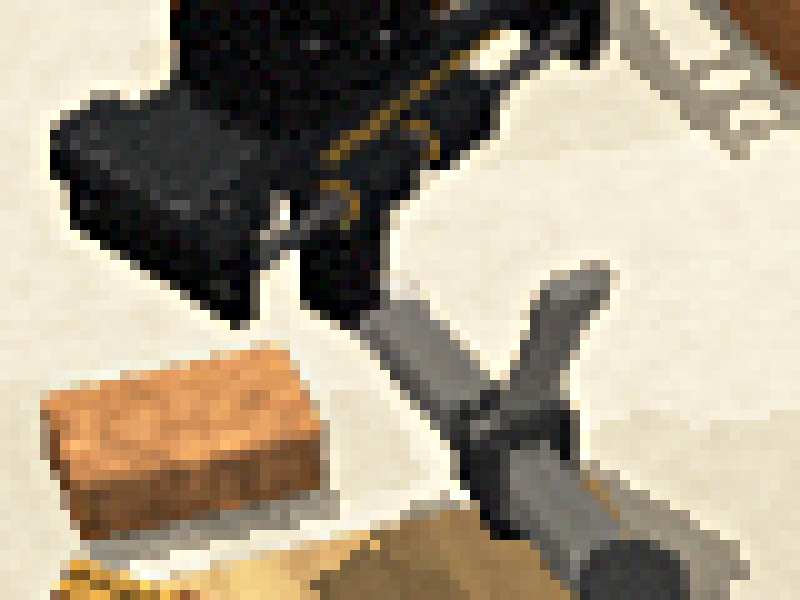

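The finger passed over the strap. It shows in front of the strap end at crop (350,320) with no contact force, and the tip projects near the TCP rather than 17 mm below it. I'll go back, lower further and check against the image.

Emit:
jog_arm:
  steps:
    - {"fingers":0,"delta_pos":[0,0,25],"turn":0}
    - {"fingers":0,"delta_pos":[30,2,25],"turn":-6}
    - {"fingers":0,"delta_pos":[55,5,25],"turn":-12}
    - {"fingers":0,"delta_pos":[75,5,25],"turn":-18}
    - {"fingers":0,"delta_pos":[75,5,25],"turn":-18}
    - {"fingers":0,"delta_pos":[75,5,0],"turn":-18}
    - {"fingers":0,"delta_pos":[75,5,-15],"turn":-18}
    - {"fingers":0,"delta_pos":[75,5,-15],"turn":-18}
    - {"fingers":0,"delta_pos":[75,5,-15],"turn":-18}

```text
time_s: 5.7
position: [0.6136, 0.1825, 0.059]
tcp_rot: [[0.994, -0.004, -0.108], [0.108, -0.0, 0.994], [-0.004, -1.0, -0.0]]
force: [0.0, -0.3, 0.4]
opening: 0.009
```

```bash
python3 - <<'E'
from h import *
s=read_state(); p=s['position']; print(p,s['force'])
im=capture("side")[:,:,::-1]
o=cv2.resize(im[110:190,230:310],None,fx=7,fy=7,interpolation=cv2.INTER_NEAREST)
for P,c in ((p,(0,0,255)),(p-[0,0,.017],(0,255,0))):
    u=(pr("side",P)[0]+.5-[230,110])*7; print(u); cv2.circle(o,tuple(int(v) for v in u),3,c,-1)
cv2.imwrite("pics/side5.png",o)
E
```

```text
[0.6136443  0.18245049 0.05896316] [ 0.04880417 -0.30427825  0.42554109]
[368.54702275 276.24923629]
[367.21527677 301.87712503]
```

View pics/side5.png

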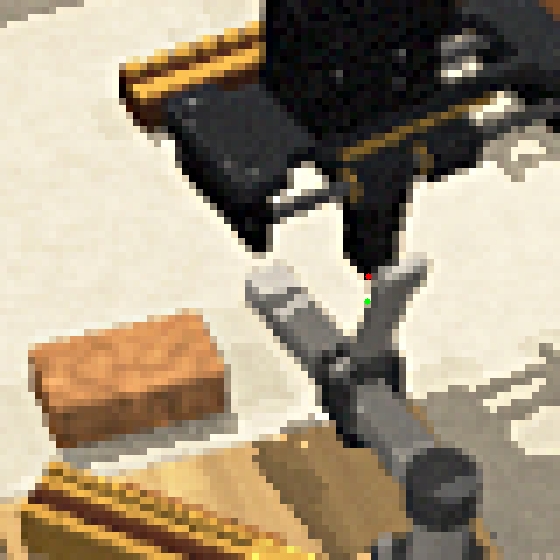

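```bash
python3 - <<'E'
from h import *
from scipy.optimize import least_squares
p=read_state()['position']; x=read_state()['tcp_rot'][:,0]; zz=read_state()['tcp_rot'][:,2]
for px in ((262,250),(270,230),(245,225),(375,275),(400,240)):
  uv=np.array(px)/7+[230,110]-.5
  for off in (-.037,-.01,0,.01,.037):
    r=least_squares(lambda v: pr("side",p+v[0]*x+off*zz+[0,0,v[1]])[0]-uv,[0,0]).x
    print(px,off,'along x %.0f  dz %.0f  z %.0f'%(r[0]*1e3,r[1]*1e3,(p[2]+r[1])*1e3))
print(zz)
E
```

```text
(262, 250) -0.037 along x -85  dz 82  z 142
(262, 250) -0.01 along x -68  dz 54  z 114
(262, 250) 0 along x -62  dz 43  z 103
(262, 250) 0.01 along x -56  dz 33  z 93
(262, 250) 0.037 along x -40  dz 5  z 65
(270, 230) -0.037 along x -81  dz 92  z 152
(270, 230) -0.01 along x -64  dz 64  z 124
(270, 230) 0 along x -58  dz 54  z 114
(270, 230) 0.01 along x -52  dz 44  z 104
(270, 230) 0.037 along x -36  dz 16  z 76
(245, 225) -0.037 along x -94  dz 100  z 160
(245, 225) -0.01 along x -78  dz 73  z 133
(245, 225) 0 along x -72  dz 63  z 123
(245, 225) 0.01 along x -66  dz 53  z 113
(245, 225) 0.037 along x -50  dz 26  z 86
(375, 275) -0.037 along x -23  dz 38  z 98
(375, 275) -0.01 along x -4  dz 9  z 69
(375, 275) 0 along x 3  dz -2  z 58
(375, 275) 0.01 along x 9  dz -13  z 47
(375, 275) 0.037 along x 28  dz -42  z 18
(400, 240) -0.037 along x -10  dz 54  z 114
(400, 240) -0.01 along x 9  dz 25  z 85
(400, 240) 0 along x 16  dz 15  z 75
(400, 240) 0.01 along x 23  dz 4  z 64
(400, 240) 0.037 along x 42  dz -25  z 35
[-1.07691454e-01  9.94184365e-01 -1.95052297e-06]
```

Emit:
jog_arm:
  steps:
    - {"fingers":0,"delta_pos":[0,0,-10],"turn":0}
    - {"fingers":0,"delta_pos":[-14,0,-10],"turn":0}
    - {"fingers":0,"delta_pos":[-24,0,-10],"turn":0}
    - {"fingers":0,"delta_pos":[-28,0,-10],"turn":0}
    - {"fingers":0,"delta_pos":[-36,0,-10],"turn":3}
    - {"fingers":0,"delta_pos":[-44,0,-10],"turn":6}
    - {"fingers":0,"delta_pos":[-44,0,-10],"turn":6}

```text
time_s: 6.33
position: [0.5708, 0.1827, 0.0506]
tcp_rot: [[0.977, 0.0, -0.212], [0.212, 0.0, 0.977], [0.0, -1.0, -0.0]]
force: [0.0, 0.1, -0.6]
opening: 0.005
```

```bash
python3 - <<'E'
from h import *
s=read_state(); p=s['position']; print(p,s['force'],s['moment'])
im=capture("side")[:,:,::-1]
o=cv2.resize(im[110:190,230:310],None,fx=7,fy=7,interpolation=cv2.INTER_NEAREST)
cv2.imwrite("pics/side6.png",o)
print([ (d['confidence'],d['position']) for d in tip_of("strap_tab","side")])
E
```

```text
[0.57078824 0.18270634 0.05060216] [ 0.01917801  0.07212434 -0.55614456] [-0.06150456  0.04585873  0.06712466]
[(0.86, [0.5518, 0.1787, 0.0699])]
```

View pics/side6.png

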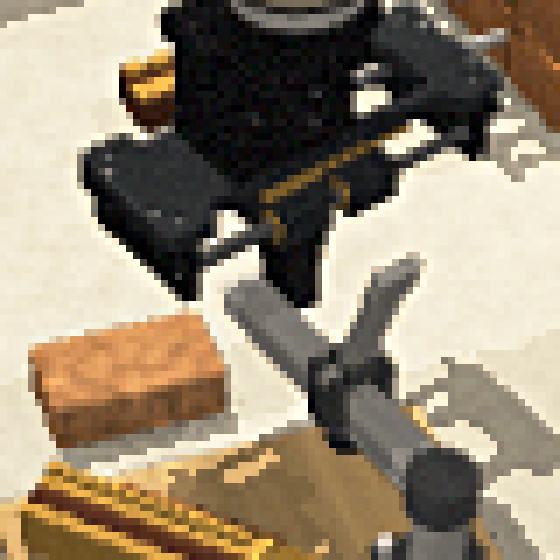

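Emit:
jog_arm:
  steps:
    - {"fingers":0,"delta_pos":[-8,-1,-1],"turn":3}
    - {"fingers":0,"delta_pos":[-15,-2,-2],"turn":6}
    - {"fingers":0,"delta_pos":[-23,-3,-2],"turn":9}
    - {"fingers":0,"delta_pos":[-31,-5,-2],"turn":12}
    - {"fingers":0,"delta_pos":[-39,-7,-2],"turn":15}
    - {"fingers":0,"delta_pos":[-46,-9,-2],"turn":18}
    - {"fingers":0,"delta_pos":[-53,-12,-2],"turn":21}
    - {"fingers":0,"delta_pos":[-60,-15,-2],"turn":24}
    - {"fingers":0,"delta_pos":[-67,-19,-2],"turn":27}
    - {"fingers":0,"delta_pos":[-74,-23,-2],"turn":30}
    - {"fingers":0,"delta_pos":[-81,-27,-2],"turn":33}
    - {"fingers":0,"delta_pos":[-87,-32,-2],"turn":36}
    - {"fingers":0,"delta_pos":[-93,-37,-2],"turn":39}
    - {"fingers":0,"delta_pos":[-99,-42,-2],"turn":42}
    - {"fingers":0,"delta_pos":[-99,-42,-2],"turn":42}

```text
time_s: 7.68
position: [0.4725, 0.1401, 0.0483]
tcp_rot: [[0.586, 0.0, -0.81], [0.81, -0.0, 0.586], [0.0, -1.0, -0.0]]
force: [-0.1, 0.2, -0.0]
opening: 0.005
```

```bash
python3 - <<'E'
from h import *
s=read_state(); p=s['position']; print(p,s['force'],s['moment'])
im=capture("side")[:,:,::-1]
o=cv2.resize(im[110:230,210:330],None,fx=5,fy=5,interpolation=cv2.INTER_NEAREST)
cv2.imwrite("pics/side7.png",o)
print([ (d['confidence'],d['position']) for d in tip_of("strap_tab","side")])
E
```

```text
[0.47248827 0.14005609 0.04831128] [-0.13436851  0.24788797 -0.00508337] [ 0.05761435 -0.02072097  0.00559555]
[(0.97, [0.4619, 0.1226, 0.07]), (0.74, [0.5465, 0.0592, 0.1733])]
```

View pics/side7.png

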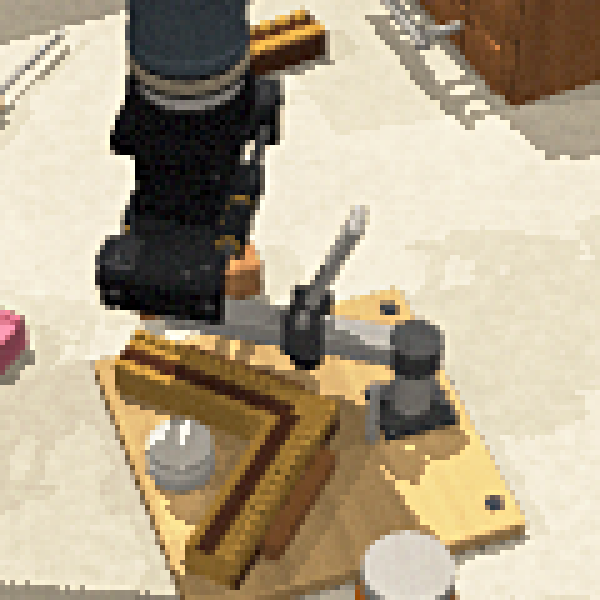

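Emit:
jog_arm:
  steps:
    - {"fingers":0,"delta_pos":[-5,-6,0],"turn":3}
    - {"fingers":0,"delta_pos":[-10,-12,0],"turn":6}
    - {"fingers":0,"delta_pos":[-15,-18,0],"turn":9}
    - {"fingers":0,"delta_pos":[-20,-25,0],"turn":12}
    - {"fingers":0,"delta_pos":[-24,-31,0],"turn":15}
    - {"fingers":0,"delta_pos":[-28,-38,0],"turn":18}
    - {"fingers":0,"delta_pos":[-32,-45,0],"turn":21}
    - {"fingers":0,"delta_pos":[-35,-52,0],"turn":24}
    - {"fingers":0,"delta_pos":[-35,-52,0],"turn":24}

```text
time_s: 8.53
position: [0.438, 0.088, 0.0481]
tcp_rot: [[0.207, 0.001, -0.978], [0.978, -0.0, 0.207], [0.0, -1.0, -0.001]]
force: [0.9, 0.3, 0.7]
opening: 0.003
```

```bash
python3 - <<'E'
from h import *
s=read_state(); p=s['position']; print(p,s['force'],s['moment'])
im=capture("side")[:,:,::-1]
o=cv2.resize(im[110:230,210:330],None,fx=5,fy=5,interpolation=cv2.INTER_NEAREST)
cv2.imwrite("pics/side8.png",o)
print([ (d['confidence'],d['position']) for d in tip_of("strap_tab","side")])
E
```

```text
[0.43803231 0.08799387 0.04812769] [0.89632588 0.29016922 0.73705047] [ 0.0677906  -0.027583   -0.03638656]
[(0.84, [0.4329, 0.0694, 0.068])]
```

View pics/side8.png

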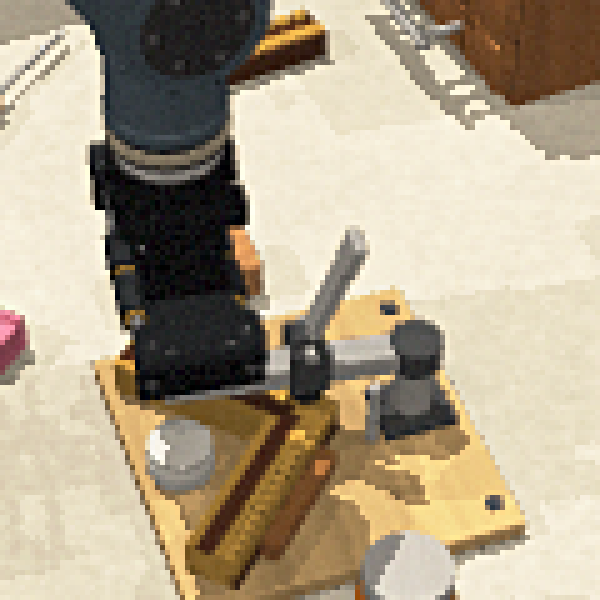

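Emit:
jog_arm:
  steps:
    - {"fingers":0,"delta_pos":[-2,-5,0],"turn":2}
    - {"fingers":0,"delta_pos":[-3,-10,0],"turn":4}
    - {"fingers":0,"delta_pos":[-4,-13,0],"turn":5}
    - {"fingers":0,"delta_pos":[-4,-15,0],"turn":6}
    - {"fingers":0,"delta_pos":[-4,-15,0],"turn":6}

```text
time_s: 9.05
position: [0.4333, 0.0736, 0.048]
tcp_rot: [[0.103, -0.0, -0.995], [0.995, -0.0, 0.103], [-0.0, -1.0, 0.0]]
force: [0.3, -0.3, 0.3]
opening: 0.004
```

Emit:
jog_arm:
  steps:
    - {"fingers":0,"delta_pos":[0,-2,0],"turn":0}
    - {"fingers":0,"delta_pos":[-1,-4,0],"turn":1}
    - {"fingers":0,"delta_pos":[-1,-4,0],"turn":1}

```text
time_s: 9.3
position: [0.4325, 0.0694, 0.048]
tcp_rot: [[0.084, 0.0, -0.996], [0.996, -0.0, 0.084], [-0.0, -1.0, -0.0]]
force: [0.9, 0.2, 0.2]
opening: 0.006
```

```bash
python3 - <<'E'
from h import *
s=read_state(); p=s['position']; print(p,s['force'],s['moment'])
im=capture("side")[:,:,::-1]
o=cv2.resize(im[110:230,210:330],None,fx=5,fy=5,interpolation=cv2.INTER_NEAREST)
cv2.imwrite("pics/side9.png",o)
for t in("strap_tab","lever_hinge","lever_tip","strap_pivot"): print(t,[ (d['confidence'],d['position']) for d in tip_of(t,"side")])
E
```

```text
[0.43245845 0.06937625 0.0480015 ] [0.93402664 0.22138428 0.17038641] [ 0.07481907  0.05867463 -0.0233915 ]
strap_tab []
lever_hinge [(0.72, [0.5113, 0.0394, 0.0897])]
lever_tip [(0.69, [0.5338, 0.0372, 0.1705]), (0.3, [0.5652, -0.4521, -0.0016])]
strap_pivot [(0.95, [0.5732, 0.0297, 0.0707])]
```

View pics/side9.png

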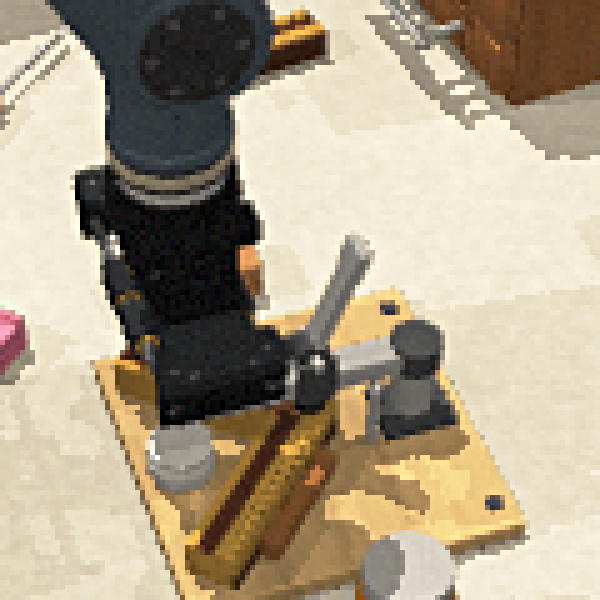

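Emit:
jog_arm:
  steps:
    - {"fingers":0,"delta_pos":[0,-2,0],"turn":0}
    - {"fingers":0,"delta_pos":[0,-3,0],"turn":0}
    - {"fingers":0,"delta_pos":[0,-3,0],"turn":0}

```text
time_s: 9.8
position: [0.4321, 0.0665, 0.0481]
tcp_rot: [[0.085, -0.0, -0.996], [0.996, 0.0, 0.085], [0.0, -1.0, 0.0]]
force: [1.0, 0.6, 0.2]
opening: 0.003
```

Emit:
jog_arm:
  steps:
    - {"fingers":0,"delta_pos":[0,-2,0],"turn":0}
    - {"fingers":0,"delta_pos":[0,-3,0],"turn":0}
    - {"fingers":0,"delta_pos":[0,-3,0],"turn":0}

```text
time_s: 10.05
position: [0.432, 0.066, 0.0481]
tcp_rot: [[0.089, -0.0, -0.996], [0.996, 0.004, 0.089], [0.004, -1.0, 0.0]]
force: [1.8, 16.0, 0.9]
opening: 0.004
```

Contact with the stop: 16 N and the TCP stopped advancing. I back off and rise.

Emit:
jog_arm:
  steps:
    - {"fingers":0,"delta_pos":[0,10,0],"turn":0}
    - {"fingers":0,"delta_pos":[0,25,0],"turn":0}
    - {"fingers":0,"delta_pos":[0,25,30],"turn":0}
    - {"fingers":0,"delta_pos":[-20,40,70],"turn":0}
    - {"fingers":0,"delta_pos":[-40,70,110],"turn":0}
    - {"fingers":0,"delta_pos":[-40,100,150],"turn":0}
    - {"fingers":0,"delta_pos":[-40,120,170],"turn":0}
    - {"fingers":0,"delta_pos":[-40,120,170],"turn":0}
    - {"fingers":0,"delta_pos":[-40,120,170],"turn":0}

```text
time_s: 10.8
position: [0.3942, 0.1855, 0.221]
tcp_rot: [[0.081, 0.008, -0.997], [0.997, 0.001, 0.081], [0.002, -1.0, -0.008]]
force: [0.3, -0.1, -1.0]
opening: -0.002
```

```bash
python3 - <<'E'
from h import *
s=read_state(); p=s['position']; print(p,s['force'],s['time_s'])
for n,(x0,y0) in (("side",(200,90)),("top",(130,80))):
    im=capture(n)[:,:,::-1]
    cv2.imwrite(f"pics/{n}10.png",cv2.resize(im[y0:y0+140,x0:x0+180],None,fx=4.2,fy=4.2,interpolation=cv2.INTER_CUBIC))
    for t in("strap_tab","lever_hinge","lever_tip","strap_pivot","corner","jig","strap","lever"):
        print(n,t,[ (round(d['confidence'],2),np.round(np.array(d['position'])*1000).tolist()) for d in tip_of(t,n)])
E
```

```text
[0.39419645 0.18554049 0.22103761] [ 0.34033365 -0.06453948 -0.95189183] 10.8
side strap_tab [(0.85, [433.0, 48.0, 69.0])]
side lever_hinge [(0.74, [512.0, 35.0, 90.0])]
side lever_tip [(0.69, [430.0, 49.0, 71.0]), (0.48, [536.0, 37.0, 172.0])]
side strap_pivot [(0.66, [578.0, 31.0, 66.0]), (0.39, [366.0, -431.0, 5.0])]
side corner [(0.85, [229.0, -202.0, 2.0]), (0.83, [285.0, 295.0, 1.0]), (0.67, [504.0, 39.0, 14.0]), (0.54, [500.0, 42.0, -1.0])]
side jig [(0.74, [501.0, 45.0, -1.0]), (0.65, [369.0, -431.0, 2.0]), (0.5, [498.0, 210.0, -5.0])]Traceback (most recent call last):
  File "<stdin>", line 7, in <module>
ValueError: it knows: brush, cork, corner, jar, jig, lever_hinge, lever_tip, offcut, pot, screwdriver, strap_pivot, strap_tab, tin
```

View pics/side10.png

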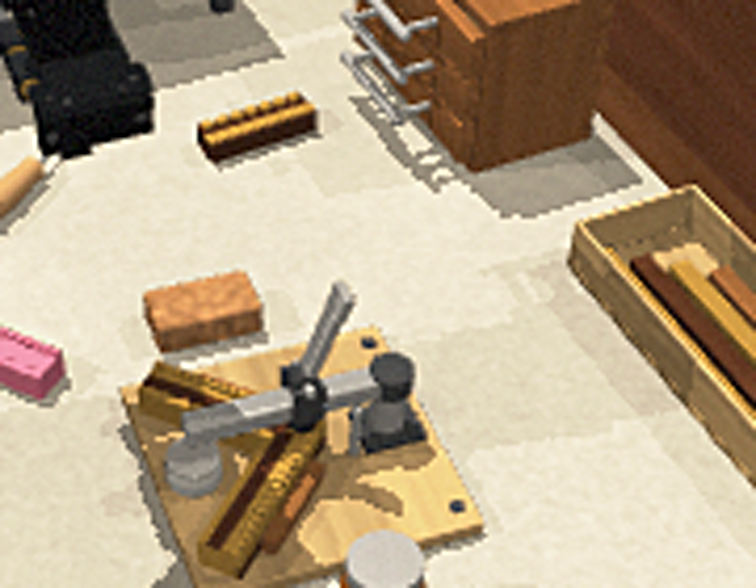

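```bash
python3 - <<'E'
from h import *
for n,(x0,y0) in (("top",(130,80)),):
    im=capture(n)[:,:,::-1]
    cv2.imwrite(f"pics/{n}11.png",cv2.resize(im[y0:y0+140,x0:x0+180],None,fx=4.2,fy=4.2,interpolation=cv2.INTER_CUBIC))
    for t in("strap_tab","lever_hinge","lever_tip","strap_pivot","corner","tin"):
        print(n,t,[ (round(d['confidence'],2),np.round(np.array(d['position'])*1000).tolist()) for d in tip_of(t,n)][:2])
p=read_state()['position'];print((pr("top",[p])+.5-[130,80])*4.2)
im=capture("side")[:,:,::-1]
c=pr("side",p)[0]; x0,y0=int(c[0])-40,int(c[1])-40
o=cv2.resize(im[y0:y0+80,x0:x0+80],None,fx=7,fy=7,interpolation=cv2.INTER_NEAREST)
for P,k in ((p,(0,0,255)),(p-[0,0,.017],(0,255,0)),(p+[0,0,.053],(255,0,0))):
    u=(pr("side",P)[0]+.5-[x0,y0])*7; cv2.circle(o,tuple(int(v) for v in u),3,k,-1)
cv2.imwrite("pics/side11.png",o)
E
```

```text
top strap_tab [(0.74, [434.0, 52.0, 72.0])]
top lever_hinge [(0.87, [508.0, 40.0, 94.0])]
top lever_tip [(0.52, [562.0, -453.0, -2.0]), (0.46, [534.0, 39.0, 172.0])]
top strap_pivot [(0.63, [578.0, 33.0, 72.0])]
top corner [(0.92, [497.0, 38.0, 16.0]), (0.84, [226.0, -206.0, -2.0])]
top tin [(0.59, [418.0, 49.0, 15.0]), (0.18, [434.0, 53.0, 72.0])]
[[251.35255448 515.63288291]]
```

View pics/side11.png

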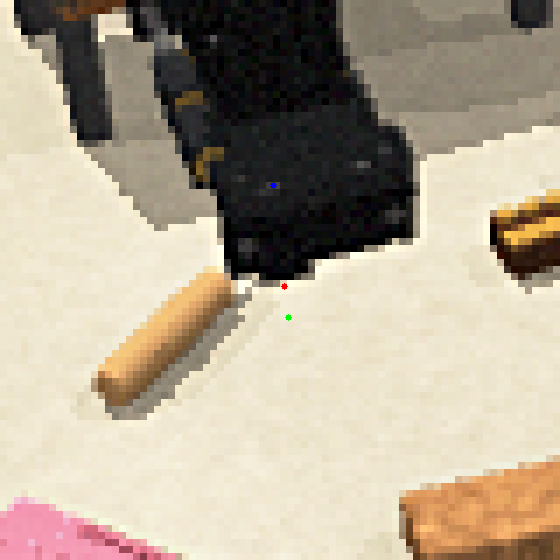

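View pics/top11.png

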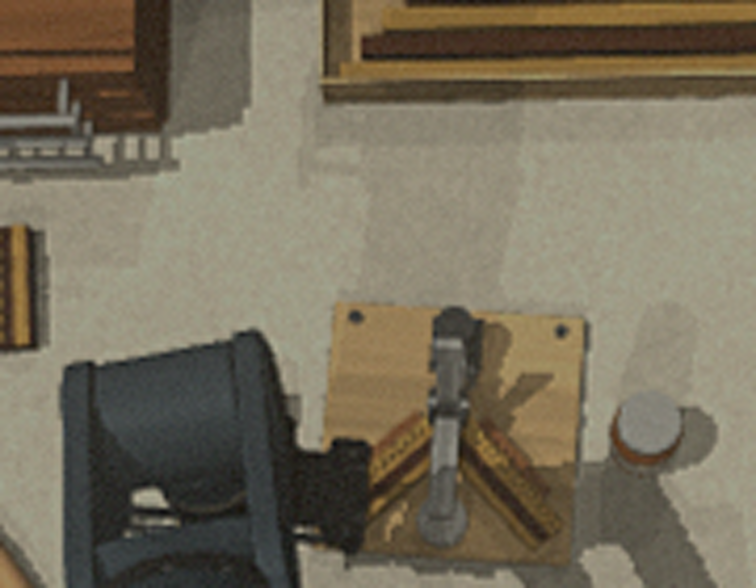

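Both views agree. The strap lies over the corner, with tab (433,50), pivot (577,32), hinge (508,40) and lever tip (534,38,172) in mm. The corner is still at its place. Next is the approach to the lever from the robot side.

Emit:
jog_arm:
  steps:
    - {"fingers":0,"delta_pos":[22,-35,0],"turn":0}
    - {"fingers":0,"delta_pos":[45,-70,0],"turn":0}
    - {"fingers":0,"delta_pos":[68,-105,0],"turn":0}
    - {"fingers":0,"delta_pos":[85,-141,0],"turn":0}
    - {"fingers":0,"delta_pos":[85,-141,-30],"turn":0}
    - {"fingers":0,"delta_pos":[88,-141,-60],"turn":0}
    - {"fingers":0,"delta_pos":[88,-141,-60],"turn":0}
    - {"fingers":0,"delta_pos":[88,-141,-60],"turn":0}

```text
time_s: 12.22
position: [0.479, 0.0426, 0.1571]
tcp_rot: [[0.085, -0.004, -0.996], [0.996, 0.001, 0.085], [0.0, -1.0, 0.004]]
force: [0.7, -0.5, 0.5]
opening: 0.008
```

```bash
python3 - <<'E'
from h import *
s=read_state(); p=s['position']; print(p,s['force'],s['time_s'])
im=capture("side")[:,:,::-1]
x0,y0=230,90
o=cv2.resize(im[y0:y0+110,x0:x0+100],None,fx=5.4,fy=5.4,interpolation=cv2.INTER_NEAREST)
for P,k in ((p,(0,0,255)),(p-[0,0,.017],(0,255,0))):
    u=(pr("side",P)[0]+.5-[x0,y0])*5.4; cv2.circle(o,tuple(int(v) for v in u),3,k,-1)
cv2.imwrite("pics/side12.png",o)
x0,y0=170,90
cv2.imwrite("pics/top12.png",cv2.resize(capture("top")[:,:,::-1][y0:y0+110,x0:x0+130],None,fx=5.4,fy=5.4,interpolation=cv2.INTER_NEAREST))
E
```

```text
[0.47903855 0.04261214 0.15707671] [ 0.65185098 -0.47680648  0.46141562] 12.2167
```

View pics/side12.png

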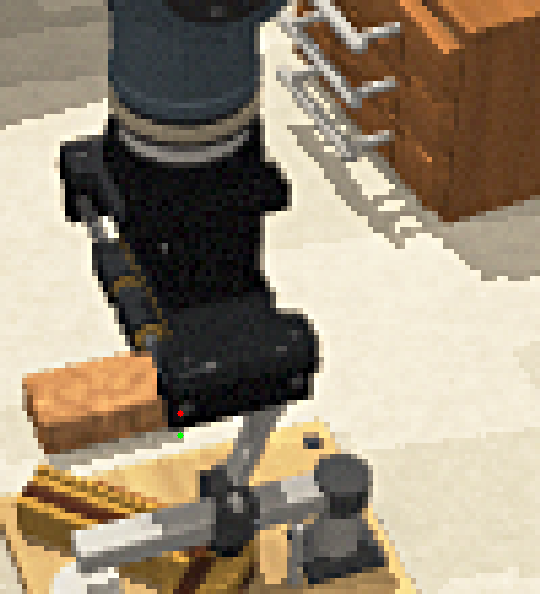

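View pics/top12.png

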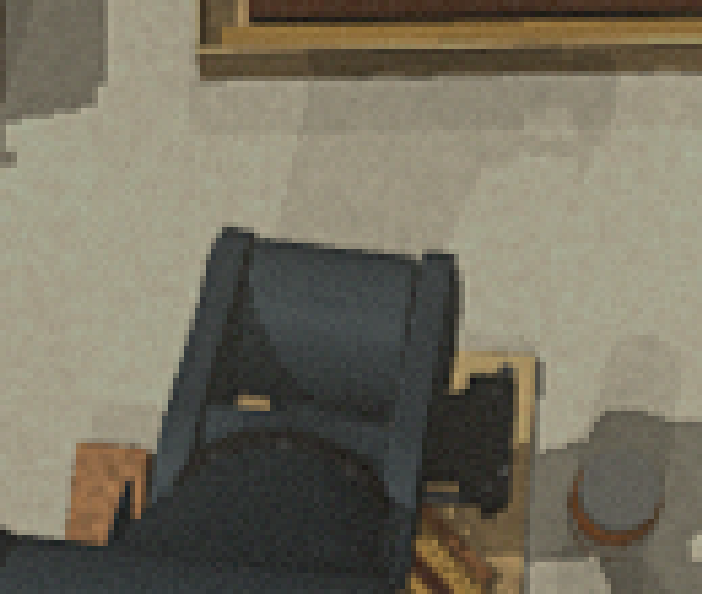

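Emit:
jog_arm:
  steps:
    - {"fingers":0,"delta_pos":[12,-1,0],"turn":0}
    - {"fingers":0,"delta_pos":[24,-2,0],"turn":0}
    - {"fingers":0,"delta_pos":[32,-3,0],"turn":0}
    - {"fingers":0,"delta_pos":[38,-4,-2],"turn":0}
    - {"fingers":0,"delta_pos":[44,-4,-4],"turn":0}
    - {"fingers":0,"delta_pos":[50,-5,-6],"turn":0}
    - {"fingers":0,"delta_pos":[50,-5,-6],"turn":0}

```text
time_s: 12.9
position: [0.5309, 0.0379, 0.152]
tcp_rot: [[0.085, 0.0, -0.996], [0.996, 0.001, 0.085], [0.001, -1.0, -0.0]]
force: [0.3, 1.0, 1.3]
opening: 0.006
```

```bash
python3 - <<'E'
from h import *
s=read_state(); p=s['position']; print(p,s['force'],s['moment'],s['time_s'])
im=capture("side")[:,:,::-1]
x0,y0=230,90
o=cv2.resize(im[y0:y0+110,x0:x0+100],None,fx=5.4,fy=5.4,interpolation=cv2.INTER_NEAREST)
cv2.imwrite("pics/side13.png",o)
E
```

```text
[0.53091317 0.03790577 0.15204246] [0.33688801 1.01621917 1.34663551] [ 0.05753709  0.13671068 -0.0138898 ] 12.9
```

View pics/side13.png

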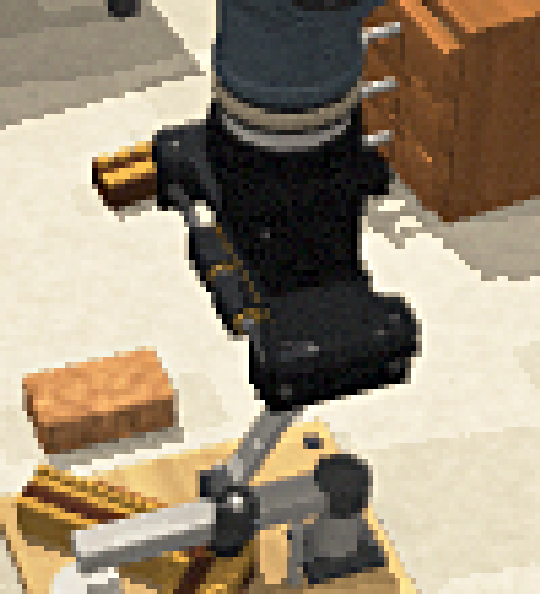

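Emit:
jog_arm:
  steps:
    - {"fingers":0,"delta_pos":[5,0,-3],"turn":0}
    - {"fingers":0,"delta_pos":[10,-1,-7],"turn":0}
    - {"fingers":0,"delta_pos":[15,-1,-11],"turn":0}
    - {"fingers":0,"delta_pos":[20,-2,-15],"turn":0}
    - {"fingers":0,"delta_pos":[24,-2,-20],"turn":0}
    - {"fingers":0,"delta_pos":[28,-3,-25],"turn":0}
    - {"fingers":0,"delta_pos":[28,-3,-25],"turn":0}

```text
time_s: 13.53
position: [0.5593, 0.0344, 0.1259]
tcp_rot: [[0.085, 0.0, -0.996], [0.996, 0.0, 0.085], [0.0, -1.0, -0.0]]
force: [0.2, 0.3, 0.7]
opening: 0.006
```

```bash
python3 - <<'E'
from h import *
s=read_state(); p=s['position']; print(p,s['force'],s['moment'],s['time_s'])
im=capture("side")[:,:,::-1]
x0,y0=230,90
o=cv2.resize(im[y0:y0+110,x0:x0+100],None,fx=5.4,fy=5.4,interpolation=cv2.INTER_NEAREST)
cv2.imwrite("pics/side14.png",o)
E
```

```text
[0.55929343 0.03443942 0.12594219] [0.21722499 0.27875187 0.74495711] [0.02469664 0.00482283 0.03905852] 13.5333
```

View pics/side14.png

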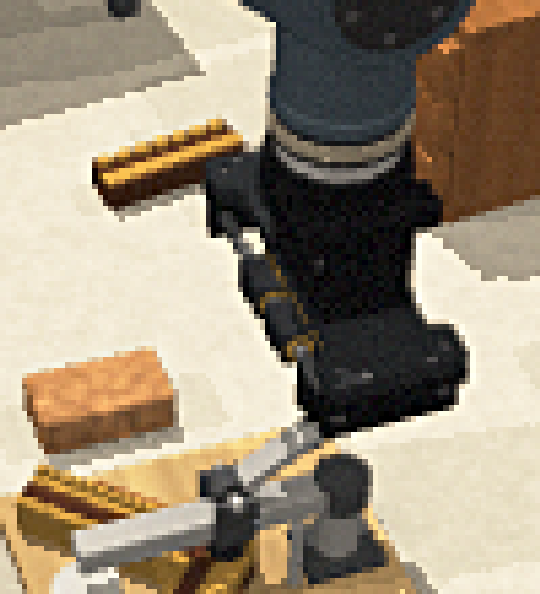

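Emit:
jog_arm:
  steps:
    - {"fingers":0,"delta_pos":[3,0,-5],"turn":0}
    - {"fingers":0,"delta_pos":[6,-1,-11],"turn":0}
    - {"fingers":0,"delta_pos":[8,-1,-17],"turn":0}
    - {"fingers":0,"delta_pos":[10,-1,-23],"turn":0}
    - {"fingers":0,"delta_pos":[11,-1,-28],"turn":0}
    - {"fingers":0,"delta_pos":[11,-1,-28],"turn":0}

```text
time_s: 14.08
position: [0.57, 0.0333, 0.098]
tcp_rot: [[0.085, 0.0, -0.996], [0.996, -0.0, 0.085], [-0.0, -1.0, -0.0]]
force: [-0.1, -0.6, 0.9]
opening: 0.005
```

Emit:
jog_arm:
  steps:
    - {"fingers":0,"delta_pos":[0,0,-3],"turn":0}
    - {"fingers":0,"delta_pos":[1,0,-6],"turn":0}
    - {"fingers":0,"delta_pos":[1,0,-6],"turn":0}

```text
time_s: 14.33
position: [0.5707, 0.0333, 0.0928]
tcp_rot: [[0.085, 0.0, -0.996], [0.996, -0.0, 0.085], [-0.0, -1.0, -0.0]]
force: [1.2, -1.1, 1.5]
opening: 0.006
```

```bash
python3 - <<'E'
from h import *
s=read_state(); p=s['position']; print(p,s['force'],s['moment'],s['time_s'])
im=capture("side")[:,:,::-1]
x0,y0=230,90
o=cv2.resize(im[y0:y0+110,x0:x0+100],None,fx=5.4,fy=5.4,interpolation=cv2.INTER_NEAREST)
cv2.imwrite("pics/side15.png",o)
E
```

```text
[0.57065743 0.03332629 0.09275457] [ 1.23909076 -1.11364839  1.48025312] [-0.05980138 -0.12889788  0.0125611 ] 14.3333
```

View pics/side15.png

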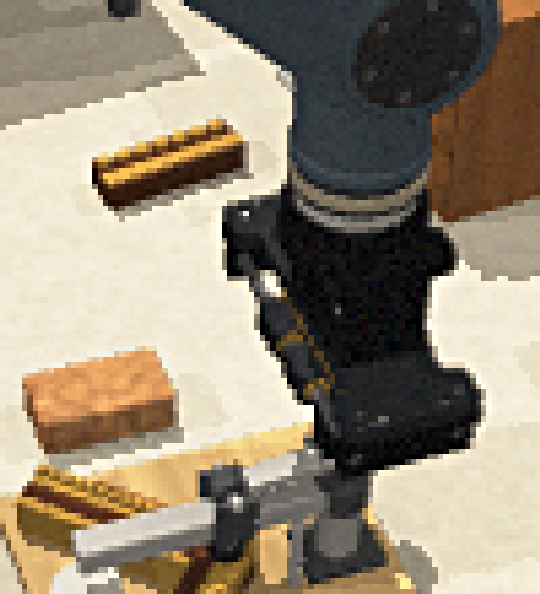

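Nearly level. I press down in small steps until the force rises.

Emit:
jog_arm:
  steps:
    - {"fingers":0,"delta_pos":[0,0,-2],"turn":0}
    - {"fingers":0,"delta_pos":[0,0,-4],"turn":0}
    - {"fingers":0,"delta_pos":[0,0,-4],"turn":0}

```text
time_s: 14.63
position: [0.5706, 0.0335, 0.0891]
tcp_rot: [[0.085, 0.001, -0.996], [0.996, -0.0, 0.085], [-0.0, -1.0, -0.001]]
force: [1.5, -1.8, 2.6]
opening: 0.003
```

Emit:
jog_arm:
  steps:
    - {"fingers":0,"delta_pos":[0,0,-2],"turn":0}
    - {"fingers":0,"delta_pos":[0,0,-2],"turn":0}
    - {"fingers":0,"delta_pos":[0,0,-2],"turn":0}

```text
time_s: 14.88
position: [0.5708, 0.0335, 0.0872]
tcp_rot: [[0.085, 0.001, -0.996], [0.996, -0.0, 0.085], [-0.0, -1.0, -0.001]]
force: [1.3, -1.0, 3.9]
opening: 0.002
```

Emit:
jog_arm:
  steps:
    - {"fingers":0,"delta_pos":[0,0,-1],"turn":0}
    - {"fingers":0,"delta_pos":[0,0,-2],"turn":0}
    - {"fingers":0,"delta_pos":[0,0,-2],"turn":0}

```text
time_s: 15.13
position: [0.571, 0.0334, 0.0856]
tcp_rot: [[0.085, 0.001, -0.996], [0.996, -0.0, 0.085], [-0.0, -1.0, -0.002]]
force: [1.7, -1.1, 6.5]
opening: 0.008
```

Emit:
jog_arm:
  steps:
    - {"fingers":0,"delta_pos":[0,0,-1],"turn":0}
    - {"fingers":0,"delta_pos":[0,0,-2],"turn":0}
    - {"fingers":0,"delta_pos":[0,0,-2],"turn":0}

```text
time_s: 15.38
position: [0.5711, 0.0334, 0.0853]
tcp_rot: [[0.084, 0.002, -0.996], [0.996, -0.001, 0.084], [-0.0, -1.0, -0.002]]
force: [-3.0, -1.1, 16.7]
opening: 0.004
```

Emit:
jog_arm:
  steps:
    - {"fingers":0,"delta_pos":[0,0,-1],"turn":0}
    - {"fingers":0,"delta_pos":[0,0,-2],"turn":0}
    - {"fingers":0,"delta_pos":[0,0,-2],"turn":0}

```text
time_s: 15.63
position: [0.5711, 0.0334, 0.085]
tcp_rot: [[0.084, 0.003, -0.996], [0.996, -0.001, 0.084], [-0.001, -1.0, -0.003]]
force: [-4.6, -0.6, 27.0]
opening: 0.005
```

Emit:
jog_arm:
  steps:
    - {"fingers":0,"delta_pos":[0,0,10],"turn":0}
    - {"fingers":0,"delta_pos":[0,0,40],"turn":0}
    - {"fingers":0,"delta_pos":[0,0,80],"turn":0}
    - {"fingers":0,"delta_pos":[-20,40,110],"turn":0}
    - {"fingers":0,"delta_pos":[-50,70,130],"turn":0}
    - {"fingers":0,"delta_pos":[-80,100,130],"turn":0}
    - {"fingers":0,"delta_pos":[-110,130,130],"turn":0}
    - {"fingers":0,"delta_pos":[-140,160,130],"turn":0}
    - {"fingers":0,"delta_pos":[-160,190,130],"turn":0}
    - {"fingers":0,"delta_pos":[-160,190,130],"turn":0}
    - {"fingers":0,"delta_pos":[-160,190,130],"turn":0}

```text
time_s: 16.55
position: [0.4059, 0.2252, 0.2102]
tcp_rot: [[0.08, -0.005, -0.997], [0.997, -0.001, 0.08], [-0.001, -1.0, 0.005]]
force: [-0.1, -0.6, 0.8]
opening: 0.004
```

```bash
python3 - <<'E'
from h import *
s=read_state(); print(s['position'],s['force'],s['time_s'])
for n,(x0,y0) in (("side",(220,120)),("top",(180,110))):
    im=capture(n)[:,:,::-1]
    cv2.imwrite(f"pics/{n}16.png",cv2.resize(im[y0:y0+110,x0:x0+130],None,fx=5.4,fy=5.4,interpolation=cv2.INTER_CUBIC))
    for t in("strap_tab","lever_hinge","lever_tip","strap_pivot","corner","tin","jar","cork"):
        print(n,t,[ (round(d['confidence'],2),np.round(np.array(d['position'])*1000).tolist()) for d in tip_of(t,n)][:2])
E
```

```text
[0.4058518  0.22520007 0.21019416] [-0.11336915 -0.62608546  0.76171188] 16.55
side strap_tab [(0.8, [433.0, 47.0, 69.0])]
side lever_hinge [(0.89, [510.0, 36.0, 91.0])]
side lever_tip [(0.57, [432.0, 449.0, 3.0]), (0.45, [588.0, 32.0, 92.0])]
side strap_pivot [(0.68, [576.0, 32.0, 69.0])]
side corner [(0.92, [503.0, 44.0, 16.0]), (0.69, [227.0, -201.0, 2.0])]
side tin [(0.46, [420.0, 51.0, 17.0])]
side jar [(0.98, [489.0, -128.0, 3.0])]
side cork [(0.74, [500.0, 209.0, -4.0])]
top strap_tab [(0.58, [431.0, 50.0, 69.0])]
top lever_hinge [(0.68, [509.0, 41.0, 98.0])]
top lever_tip [(0.51, [593.0, 33.0, 95.0]), (0.42, [419.0, 46.0, 19.0])]
top strap_pivot [(0.71, [509.0, 39.0, 96.0]), (0.61, [578.0, 33.0, 74.0])]
top corner [(0.67, [225.0, -205.0, -1.0]), (0.59, [500.0, 39.0, 12.0])]
top tin [(0.61, [418.0, 50.0, 18.0])]
top jar [(0.54, [490.0, -126.0, -4.0])]
top cork [(0.61, [497.0, 208.0, 0.0])]
```

View pics/side16.png

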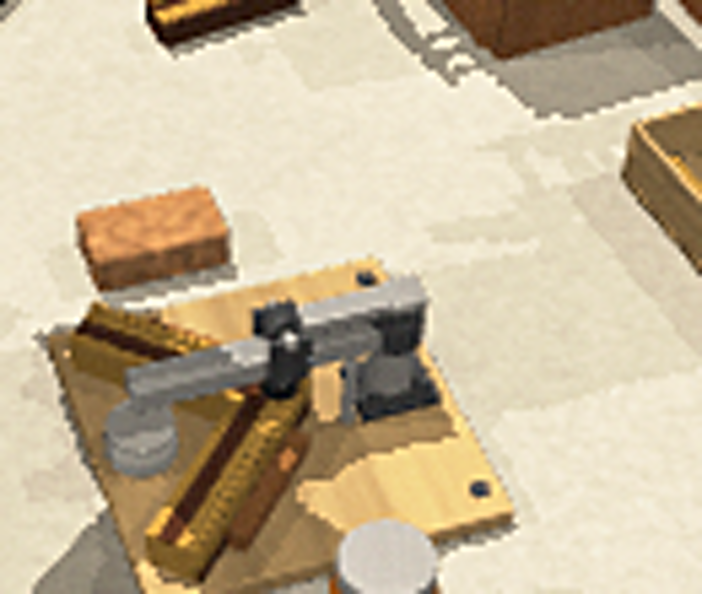

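View pics/top16.png

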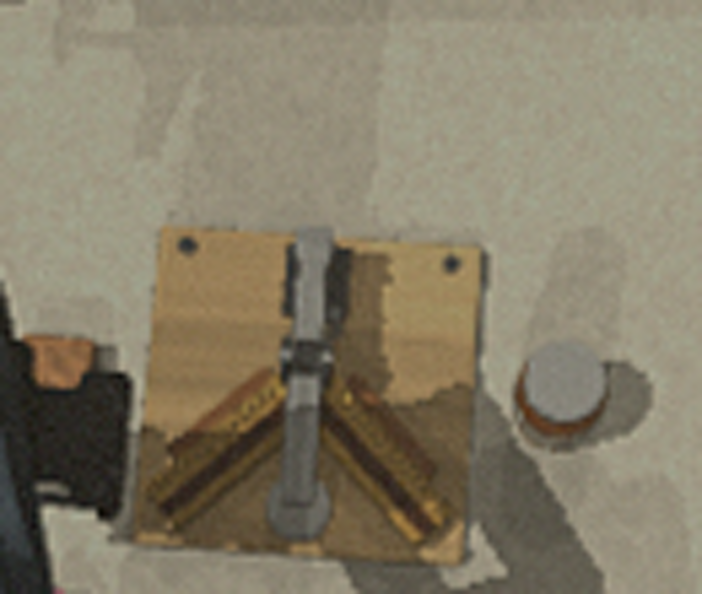

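The lever lies level along the strap, with its tip at about z 92–95 mm against the hinge at 94 mm. The strap is over the corner, and the corner, tin, jar and cork are where they were. Handing in.

```bash
python3 -c "
from rig import *
print(hand_in())"
```

```text
the job is handed in; nothing more can be done
None
```

The clamp is closed: I swung the strap over the corner to its stop, then pushed the cam lever down flat. I handed in at about 17 s; no verdict was reported.

- **Strap:** it came up against the stop with about 16 N, and the tool stopped moving there. Afterwards both cameras put it at about 174° in the world frame, along jig -x to within about 1°, the accuracy of these measurements.
- **Lever:** it reached its limit at up to 27 N. After I backed away, both cameras showed it level, with the tip at about 92–95 mm and the hinge nominally at 94 mm.
- **Other things:** the corner was found at about (500–503, 39–44) mm, the same as at the start within the network's error of about 4 mm. The jar, tin and cork showed no sign of having moved. The arm was clear of everything, with no contact force.

Two things went differently from expected:

- **First push missed:** it passed over the strap without contact. In the pictures the closed fingertips sat about 10 mm behind the TCP, not 17 mm ahead as stated. I went back, lowered the tool by a further 25 mm and tried again.
- **Pad contact not seen:** the pad itself is hidden in both views, so I inferred that it presses on the corner from the lever being fully down.

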